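# Fit a guard column in its clamp and set the clamp screw

## Robot

A 6-joint arm with a two-finger parallel gripper is mounted at the origin on the work surface. World frame = base frame: x ahead of the robot, y to its left, z up, the work surface at z = 0. Lengths are in m, angles in degrees, forces in N, time in s.
With the tool pointing down it reaches from about 0.4 to 0.825 m from the base axis. Payload 7 kg.
Tool frame: the origin (TCP) lies between the finger pads, 19 mm behind the fingertips; this is the grasp point; z points along the fingers, y is the line along which they close (so a half turn about z gives the same grasp; the last joint's range is limited). The gripper opens to 88 mm and grips with 3 to 60 N. Pads are 19 mm wide; open, the fingers measure 130 mm over their backs; the gripper's body (78 mm by 193 mm) begins 47 mm behind the grasp point.
Start: joints at [90.304, 20.546, 0.682, 0, -70.136, -16.507], TCP at [0.188, 0.648, 0.245] pointing down, gripper open.
Joint ranges: [-176.03, 176.03], [-82.01, 121.73], [-58.28, 71.71], [-173.87, 95.51], [-174.79, -0.11], [-173.66, 173.66]. Speed limits (degrees/s): [136.94, 136.94, 172.46, 180, 180, 180].

## Interface

Orientations are given as [roll, pitch, yaw] about the fixed x, y, z axes, in that order (R = Rz(yaw) Ry(pitch) Rx(roll)).
In Python, from plant import ctrl, optics, probe_bus gives the robot as it stands (ctrl), with the cameras (optics) and the readings (probe_bus).
- The arm moves only by the shell command python3 drive.py, which reads ROWS from standard input. ROWS is a JSON list of rows, 1 to 8 of them, each an object with the fields dx, dy, dz (the shift in parts of the range, where 1.0 means 0.6 m), yaw (a turn about the tool's z in parts of the range, where 1.0 means 180 degrees), aperture (the finger opening in m); a field left out counts as zero (the opening has to be given); each row is the pose to reach, as a shift and turn from the pose commanded when the command began, along the tool's axes at that moment; what a row does not reach only later rows make up. A row lasts 1/8 s, in which the tool goes at most 0.0625 m and 10.7 degrees, less where a joint would pass 70% of its speed; a pose out of reach is approached as far as the arm can. The fingers move at their own pace and stop on an object; the grip force is fixed at half the most. Time passes only in rows, so rows that do not move let the fingers close. It prints the time, the measured TCP pose, the force, the opening and the grip force at its end. Shift and turn numbers lie between -1 and 1, and a call with a number outside is refused. Input that does not fit is refused with a message, and nothing moves.
- probe_bus.get_obs(): the state, without advancing time (a new reading comes with each control period).
- optics.snapshot(name): name is "scene" or "top" or "wrist"; returns a dict with "frame" (384x512x3 uint8, red, green, blue), "z_map" (384x512 float32, m along the optical axis (not along the pixel's ray), 0 where there is no reading), "fovy" (degrees; the focal length in pixels is half the picture's height over the tangent of half this angle, whatever the lens; pixels are square), "cx", "cy" (the principal point, pixels), "R" (3x3) and "t" (3): a world point X has camera coordinates R X + t; the wrist camera has in their place "T_tool_cam" (4x4, takes a point from camera to tool coordinates, whose origin is the TCP and whose axes are the flange's). Camera axes: x right, y down, z forward; pixel columns grow to the right and rows downward; lengths in m; the calibration is good to about 2 mm. A picture is of the moment at which its call begins: read the wrist's pose just before it.
- ctrl.close_job(): hands the job in; it is judged then, once.
The state is a dict: "clock": time; "joint_pos": joint angles; "qvel": joint speeds; "tau": joint torques, N m; "tool_pos": TCP position; "orientation": TCP orientation; "force": force on the tool from outside, world axes, zero at the start; "moment": the same for the moment, N m; "opening": finger opening in m; "gripper_force": force on a finger pad.
Only numpy, scipy, OpenCV 4.12 (cv2) and the standard library are available. Lean on these libraries where they do the work, as an engineer would, in place of code of your own. Each camera call takes 0.05 s, during which the arm holds its last target. There are 200 camera calls.

## Task

Take the blue-ended steel column out of the tray of fittings and lay it in the two V supports of the blue clamp. Then turn the clamp's red thumbscrew clockwise until it seats, and from there back it off a quarter turn. Finish while still holding the thumbscrew there, with the column lying in its supports; leave the other fittings in the tray and the spanner, flask and gauge where they are.

Things in the scene. Friction and masses are not known exactly. Their poses are not given: they have to be found in the camera images.
- column: the column to fit: a steel tube 16 mm in diameter with a blue hexagonal fitting at each end (20 mm across flats, 23 mm across corners, each 20 mm long), 120 mm long over all, 80 mm of bare tube between the fittings, 0.16 kg (varies). Origin at its middle on the axis; x along the tube; both ends alike. It lies in the tray with its axis 10 mm above the tray's inner floor.
- tray: fixed grey open tray, 300 (x) x 250 (y) x 32 mm high, walls and floor 4 mm thick. Origin at the centre of its underside, on the bench. The column lies roughly along its y, on its -x or its +x side; the spare column lies on the other side and the small fittings between them.
- clamp: fixed column clamp: aluminium base plate 290 x 100 x 12 mm with, along its +x: blue end stop, two grey V supports, sliding steel jaw, blue screw housing (x 55 to 125 mm, top 52 mm high). Origin under the plate on the bench, on the clamp's long axis x (plate from -150 to +140 mm), z up. The thumbscrew's axis is at x = 85 mm.
- cradle (a point): middle of the laid-in column's axis: x = -65 mm in the clamp, 40 mm above the bench, x along the clamp's x. The V supports (90 degrees, open upward) are 10 mm wide, centred 30 mm to each side of it along x; they catch a tube up to 14 mm off sideways; arms reach 8 mm above it. Between them 50 mm is free for the fingers, down to the plate 28 mm below.
- stop_face (a point): centre of the end stop's face, 60.4 mm from the cradle point on its -x side. Above 48 mm height the face slopes outward at 45 degrees to guide the column in; top at 59 mm.
- jaw_face (a point): centre of the sliding jaw's face, on the cradle's +x side; shaped like the stop. It is 60.4 mm from the cradle point with the screw seated, 2 mm more for each rad the screw is open, so the column has a few mm of play lengthwise and is never squeezed.
- thumbscrew (a joint): angle in rad by which the thumbscrew is open: 0 = seated on its hard stop; it grows counter-clockwise seen from above, up to 3.6; starts between 1.7 and 2.8. A quarter turn off the seat reads 1.57. Closing moves the jaw in by 2 mm per rad. Friction (about 0.06 N m) holds it where it is left. It does not rise or sink.
- wing: the red grip of the thumbscrew: an upright bar 42 mm long (its x), 14 mm thick (its y), 36 mm high, on a black hub 18 mm across; a white mark on top shows its +x end. Origin on the vertical screw axis under the hub, 65 mm above the bench; the bar spans 71 to 107 mm above the bench. At seat its x points along the clamp's x.
- screw_axis (a point): fixed point on the thumbscrew's axis 92 mm above the bench (15 mm below the bar's top): a good height for the TCP; lower than 88 mm the fingertips near the steel boss (30 mm across, top 62 mm high).
- spare: a bystander in the tray: a similar column 100 mm long with red ends. Origin at its middle on the axis, x along it.
- nut: a bystander in the tray: brass hexagonal nut, 26 mm wide, 22 mm high. Origin under it.
- tee: a bystander in the tray: steel tee 30 x 14 x 24 mm high. Origin under it.
- plug: a bystander in the tray: green plug 24 mm in diameter, 20 mm high. Origin under it.
- spanner: a bystander on the bench beyond tray and clamp: spanner lying flat.
- flask: a bystander on the bench: amber flask 48 mm in diameter, 100 mm high. Origin under it.
- gauge: a bystander on the bench: round pressure gauge lying on its back, 62 mm in diameter, 26 mm high. Origin under it.

How it is judged:
By the outcome, as a careful person would: the job done as asked, in the order asked, and still so for the second after the job is handed in, while the arm keeps its last pose, push and grip.
It also fails if it takes over 67 s, if anything falls off the work surface, if the arm or the gripper's body presses on something with over 40 N, if the wrist force passes 120 N, or if a joint passes its speed limit or range.

## Working session

There is one attempt and no reset: what is moved stays moved. The work goes in short steps, Python scripts to look and compute and a shell command to move; the robot and the scene stay as the last step left them, time stands still between calls to the robot, and variables do not carry over. Pictures are saved under pics/ and viewed, at most 10 in all, crops included, and the job is handed in when it is done.

```bash
ls; mkdir -p pics; python3 - <<'E'
from plant import ctrl, optics, probe_bus
import cv2,numpy as np
o=probe_bus.get_obs();print(o)
ims=[]
for n in("scene","top"):
    s=optics.snapshot(n);np.savez(f"pics/{n}0.npz",**s)
    print(n,s['fovy'],s['cx'],s['cy'],s['R'],s['t'])
    cv2.imwrite(f"pics/{n}0.png",s['frame'][:,:,::-1])
s=optics.snapshot("wrist");np.savez("pics/wrist0.npz",**s);print(s['T_tool_cam'],s['fovy'],s['cx'],s['cy'])
cv2.imwrite("pics/wrist0.png",s['frame'][:,:,::-1])
E
```

```text
drive.py
pics
plant.py
{'clock': 0.0, 'joint_pos': array([ 9.03070841e+01,  2.05906632e+01,  6.34629936e-01, -2.08886138e-02,
       -7.01386065e+01, -1.65076896e+01]), 'qvel': array([-0.072733  ,  0.00328553,  0.0938595 ,  0.03404031,  0.01802711,
        0.08672237]), 'tau': array([ 2.82479086e-04, -5.82724750e+01,  2.93055439e+01,  6.99741125e+00,
        6.92023285e-03, -1.56121405e-04]), 'tool_pos': array([0.18820788, 0.64773999, 0.24443549]), 'orientation': array([ 1.79903681e+02, -8.06660366e-03, -1.62077117e+01]), 'force': array([-0.68822243,  0.4575869 , -0.0667511 ]), 'moment': array([-0.03996712, -0.03043418,  0.01924961]), 'gripper_force': 0.0, 'opening': 0.08763741748288574}
scene 54.235751793953135 261.4099824455467 191.94720775300175 [[-0.18714759  0.98208039 -0.02222365]
 [ 0.5696047   0.09005789 -0.81697005]
 [-0.80032885 -0.16555267 -0.57625172]] [ 0.12067421 -0.2761194   1.32883048]
top 48.54403476045015 259.5716151565285 197.52718839741613 [[-0.00560293 -0.99926458  0.03793287]
 [-0.98266224 -0.00152803 -0.18539846]
 [ 0.18532008 -0.03831397 -0.98193101]] [-0.0377914   0.60963977  0.87189203]
[[-1.24022299e-03 -9.60293048e-01 -2.78990545e-01  7.56892921e-02]
 [ 9.99998888e-01 -1.42196830e-03  4.49064170e-04  8.20138908e-04]
 [-8.27948910e-04 -2.78989678e-01  9.60293744e-01 -1.39319728e-01]
 [ 0.00000000e+00  0.00000000e+00  0.00000000e+00  1.00000000e+00]] 63.762880435778 254.60587563932924 188.16124060554645
```

View pics/top0.png

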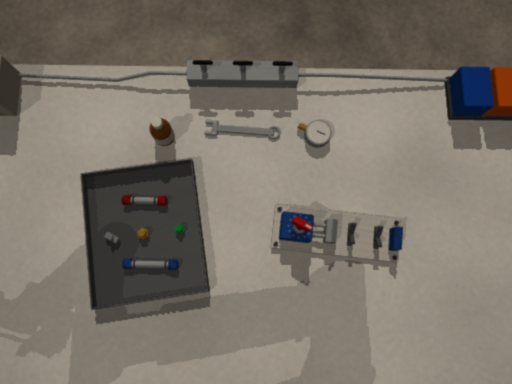

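View pics/scene0.png

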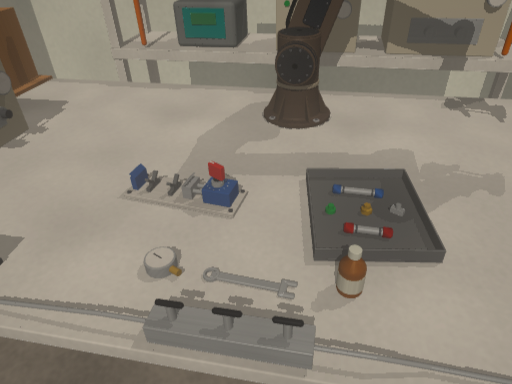

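The top view shows the column with its blue ends at (127,264) and (175,265) in the tray. The clamp runs from the housing at (297,227) to the stop at (396,238), with the red wing at (301,224). The scene view shows the same column ends at (337,189) and (380,192).

```bash
cat > h.py <<'E'
import cv2,numpy as np
from scipy.spatial.transform import Rotation as Ro
def load(n): return dict(np.load(f"pics/{n}.npz"))
def fix(s,obs=None):
    if 'T_tool_cam' in s and obs is not None:
        T=np.eye(4);T[:3,:3]=Ro.from_euler('xyz',obs['orientation'],degrees=True).as_matrix();T[:3,3]=obs['tool_pos']
        M=np.linalg.inv(T@s['T_tool_cam']);s['R']=M[:3,:3];s['t']=M[:3,3]
    return s
def ray(s,p):
    f=192/np.tan(np.radians(float(s['fovy'])/2))
    d=np.array([(p[0]-s['cx'])/f,(p[1]-s['cy'])/f,1.]);d=s['R'].T@d
    return -s['R'].T@s['t'],d/np.linalg.norm(d)
def plane(s,p,z): c,d=ray(s,p);return c+d*(z-c[2])/d[2]
def tri(s1,p1,s2,p2):
    c1,d1=ray(s1,p1);c2,d2=ray(s2,p2)
    a=np.linalg.lstsq(np.c_[d1,-d2],c2-c1,rcond=None)[0]
    q1,q2=c1+a[0]*d1,c2+a[1]*d2
    return (q1+q2)/2,np.linalg.norm(q1-q2)*1e3
def mask(s,col):
    h=cv2.cvtColor(s['frame'],cv2.COLOR_RGB2HSV);H,S,V=cv2.split(h)
    m={'blue':(H>105)&(H<128)&(S>120)&(V>40),'red':((H<6)|(H>172))&(S>150)&(V>60)}[col]
    return m.astype(np.uint8)
def blobs(s,col,amin=15):
    n,l,st,c=cv2.connectedComponentsWithStats(mask(s,col))
    return [(c[i].round(2).tolist(),int(st[i,4]),st[i,:4].tolist()) for i in range(1,n) if st[i,4]>=amin]
E
python3 - <<'E'
from h import *
for n in('top0','scene0'):
    s=load(n)
    for c in('blue','red'):
        for b in blobs(s,c): print(n,c,b)
    im=s['frame'][:,:,::-1]
    r=(slice(190,275),slice(262,412)) if n=='top0' else (slice(155,220),slice(118,255))
    cv2.imwrite(f'pics/{n}c.png',cv2.resize(im[r],None,fx=5,fy=5,interpolation=cv2.INTER_CUBIC))
E
```

```text
top0 blue ([470.93, 90.82], 1852, [449, 67, 44, 49])
top0 blue ([293.9, 227.58], 564, [280, 212, 33, 30])
top0 blue ([395.33, 238.15], 254, [389, 227, 13, 23])
top0 blue ([126.53, 263.46], 85, [122, 259, 10, 10])
top0 blue ([172.62, 264.35], 88, [168, 259, 10, 11])
top0 red ([126.02, 198.53], 62, [122, 195, 9, 9])
top0 red ([161.67, 199.47], 66, [158, 196, 9, 9])
top0 red ([300.72, 223.52], 145, [292, 217, 20, 15])
scene0 blue ([336.71, 188.0], 31, [334, 185, 6, 7])
scene0 blue ([378.6, 192.6], 42, [375, 189, 8, 8])
scene0 red ([215.86, 170.53], 201, [208, 163, 16, 17])
scene0 red ([348.29, 227.28], 78, [344, 223, 9, 10])
scene0 red ([387.45, 232.07], 84, [383, 227, 10, 11])
```

View pics/top0c.png

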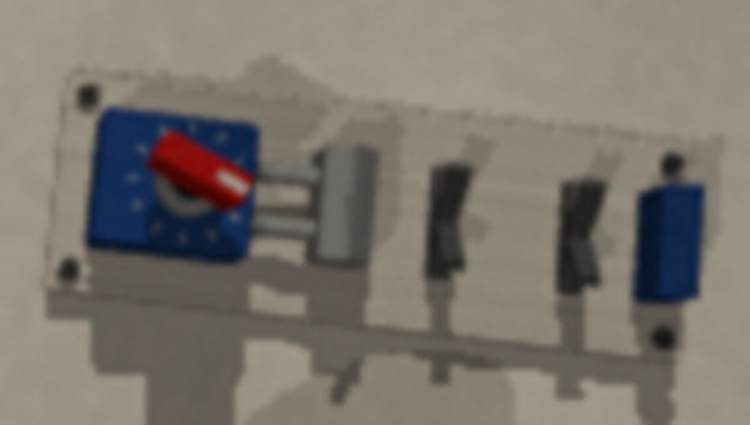

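The crop shows the white mark at the wing's right end, about (309,227) in full-image pixels. That puts the screw about 2.6 rad open. The V supports are at about (352,233) and (378,237), and the jaw is at about (331,230).

```bash
python3 - <<'E'
from h import *
t=load('top0');s=load('scene0')
A=tri(t,(126.53,263.46),s,(378.6,192.6));B=tri(t,(172.62,264.35),s,(336.71,188.0));print(A,B,np.linalg.norm(A[0]-B[0]))
d=A[0]-B[0];print('axis yaw',np.degrees(np.arctan2(d[1],d[0])),'mid',(A[0]+B[0])/2)
for p in((126.53,263.46),(172.62,264.35)): print('plane z=.014',plane(t,p,.014))
print('wing',tri(t,(300.7,223.5),s,(215.86,170.5)))
# plate screws (crop/5+offset) at z~.014
P=[plane(t,(262+x/5,190+y/5),.013) for x,y in((87,96),(67,270),(672,165),(662,338))];print(np.round(P,4))
print(np.linalg.norm(P[0]-P[1]),np.linalg.norm(P[2]-P[3]),np.linalg.norm(P[0]-P[2]))
a=(P[0]+P[1])/2;b=(P[2]+P[3])/2;print('clamp yaw',np.degrees(np.arctan2(*(a-b)[1::-1])),a,b)
for p in((392,238),): print(tri(t,(395.3,238.1),s,(138.5,177)))
E
```

```text
(array([0.46987908, 0.25314756, 0.01546577]), np.float64(1.7847818626143934)) (array([0.46737829, 0.15312176, 0.01646405]), np.float64(3.047416362762502)) 0.10006204099721415
axis yaw 88.56781998810067 mid [0.46862869 0.20313466 0.01596491]
plane z=.014 [0.46993589 0.25261621 0.014     ]
plane z=.014 [0.46755696 0.15198229 0.014     ]
wing (array([ 0.54815776, -0.12296837,  0.09078662]), np.float64(0.8601403657575504))
[[ 0.591  -0.0859  0.013 ]
 [ 0.5118 -0.0758  0.013 ]
 [ 0.5591 -0.3544  0.013 ]
 [ 0.4804 -0.3447  0.013 ]]
0.07982847977647434 0.07921018637712672 0.27038718750818097
clamp yaw 83.2885660697108 [ 0.55137072 -0.08086358  0.013     ] [ 0.51975294 -0.34955023  0.013     ]
(array([ 0.52196531, -0.34028025,  0.0349821 ]), np.float64(2.7493020075398125))
```

Careful with the scale: shifts go in shares of 0.6 m and turns go in shares of 180 degrees. That gives: 0.393 m / 0.6 = 0.655, 0.095 m / 0.6 = 0.1583, 75.2 degrees / 180 = 0.4178.

```bash
echo '[{"dx":0.655,"dy":0.5817,"dz":0.1583,"yaw":0.4178,"aperture":0.05},{"dx":0.655,"dy":0.5817,"dz":0.1583,"yaw":0.4178,"aperture":0.05},{"dx":0.655,"dy":0.5817,"dz":0.1583,"yaw":0.4178,"aperture":0.05},{"dx":0.655,"dy":0.5817,"dz":0.1583,"yaw":0.4178,"aperture":0.05},{"dx":0.655,"dy":0.5817,"dz":0.1583,"yaw":0.4178,"aperture":0.05},{"dx":0.655,"dy":0.5817,"dz":0.1583,"yaw":0.4178,"aperture":0.05},{"dx":0.655,"dy":0.5817,"dz":0.1583,"yaw":0.4178,"aperture":0.05},{"dx":0.655,"dy":0.5817,"dz":0.1583,"yaw":0.4178,"aperture":0.05}]' | python3 drive.py
```

```text
clock: 1.15
tool_pos: [0.4512, 0.23, 0.1563]
orientation: [-180.0, 0.0, -91.5]
force: [0.3, 1.2, 0.6]
opening: 0.0501
gripper_force: 0.0
```

In the tool's units: 0.027 m / 0.6 = 0.045, -0.018 m / 0.6 = -0.03.

```bash
echo '[{"dx":0.045,"dy":-0.03,"dz":0.01,"aperture":0.05},{"dx":0.045,"dy":-0.03,"dz":0.01,"aperture":0.05},{"dx":0.045,"dy":-0.03,"dz":0.01,"aperture":0.05}]' | python3 drive.py; python3 - <<'E'
from plant import ctrl, optics, probe_bus
from h import *
o=probe_bus.get_obs();s=fix(optics.snapshot('wrist'),o);np.savez('pics/w1.npz',**s)
print(o['joint_pos'],o['tool_pos'])
cv2.imwrite('pics/w1.png',s['frame'][:,:,::-1])
for b in blobs(s,'blue',100):
    print(b,plane(s,b[0],.016))
E
```

```text
clock: 1.52
tool_pos: [0.4678, 0.2044, 0.1505]
orientation: [-180.0, 0.0, -91.4]
force: [0.4, -0.1, 0.3]
opening: 0.0497
gripper_force: 0.0
[ 4.56724396e+01  1.00302820e+01 -2.73572494e+01 -5.55745531e-04
 -5.26096410e+01 -4.71057603e+01] [0.46782032 0.20444971 0.15046328]
([252.05, 126.33], 555, [240, 115, 25, 24]) [0.46882175 0.15130688 0.016     ]
([252.5, 233.01], 376, [242, 222, 22, 22]) [0.47127818 0.25246245 0.016     ]
```

View pics/w1.png

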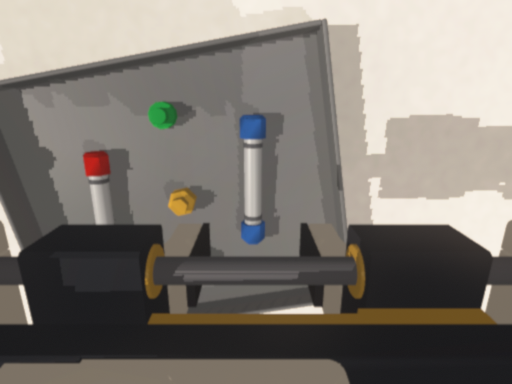

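The wrist view shows the column upright in the image, with its ends at (252,126) and (252,233). The nut at (181,202) is about 67 mm to the side, so 50 mm of finger opening clears it.

In the tool's units: 0.1245 m / 0.6 = 0.2075, 0.12 m / 0.6 = 0.2.

```bash
echo '[{"dx":0.0033,"dy":-0.0033,"dz":0.0833,"aperture":0.05},{"dx":0.0033,"dy":-0.0033,"dz":0.15,"aperture":0.05},{"dx":0.0033,"dy":-0.0033,"dz":0.1833,"aperture":0.05},{"dx":0.0033,"dy":-0.0033,"dz":0.2,"aperture":0.05},{"dx":0.0033,"dy":-0.0033,"dz":0.2075,"aperture":0.05},{"dx":0.0033,"dy":-0.0033,"dz":0.2075,"aperture":0.05}]' | python3 drive.py ; echo '[{"aperture":0.0},{"aperture":0.0},{"aperture":0.0},{"aperture":0.0},{"aperture":0.0},{"aperture":0.0}]' | python3 drive.py
```

```text
clock: 2.33
tool_pos: [0.47, 0.2028, 0.0264]
orientation: [-180.0, 0.0, -91.4]
force: [0.2, -0.4, 1.3]
opening: 0.0498
gripper_force: 0.0
clock: 3.08
tool_pos: [0.4698, 0.2023, 0.0261]
orientation: [-180.0, -0.0, -91.4]
force: [-0.5, -0.0, 3.1]
opening: 0.0152
gripper_force: 30.0
```

Gripped at 15 mm, which matches the 16 mm tube. Next I lift and carry it to a viewpoint short of the cradle.

In the tool's units: 0.31 m / 0.6 = 0.5167, -0.164 m / 0.6 = -0.2733, 5.3 degrees / 180 = 0.0294.

```bash
echo '[{"dz":-0.05,"aperture":0},{"dz":-0.1333,"aperture":0},{"dx":0.0333,"dz":-0.2167,"aperture":0},{"dx":0.1333,"dy":-0.0167,"dz":-0.2733,"yaw":0.0111,"aperture":0},{"dx":0.2333,"dy":-0.0333,"dz":-0.2733,"yaw":0.0222,"aperture":0},{"dx":0.3333,"dy":-0.05,"dz":-0.2733,"yaw":0.0294,"aperture":0},{"dx":0.4333,"dy":-0.0667,"dz":-0.2733,"yaw":0.0294,"aperture":0},{"dx":0.5167,"dy":-0.0783,"dz":-0.2733,"yaw":0.0294,"aperture":0}]' | python3 drive.py; echo '[{"dx":0.0833,"dy":-0.0117,"aperture":0},{"dx":0.1333,"dy":-0.02,"aperture":0},{"dx":0.1417,"dy":-0.0217,"aperture":0},{"dx":0.1417,"dy":-0.0217,"aperture":0},{"dx":0.1417,"dy":-0.0217,"aperture":0}]' | python3 drive.py; python3 - <<'E'
from plant import ctrl, optics, probe_bus
from h import *
o=probe_bus.get_obs();s=fix(optics.snapshot('wrist'),o);np.savez('pics/w2.npz',**s)
print(o['joint_pos'],o['tool_pos'],o['opening'],o['gripper_force'],o['orientation'])
cv2.imwrite('pics/w2.png',s['frame'][:,:,::-1])
for b in blobs(s,'blue',100): print(b,plane(s,b[0],.18))
E
```

```text
clock: 4.08
tool_pos: [0.5088, -0.1109, 0.1897]
orientation: [180.0, 0.0, -96.7]
force: [0.2, 0.9, -1.6]
opening: 0.0149
gripper_force: 30.0
clock: 4.7
tool_pos: [0.5121, -0.1939, 0.1898]
orientation: [180.0, 0.0, -96.7]
force: [0.0, 0.9, -0.7]
opening: 0.0154
gripper_force: 30.0
[-2.37895348e-01  1.11474868e+01 -2.00203467e+01 -1.38770786e-02
 -5.88413436e+01 -6.40801753e+00] [ 0.51211004 -0.19385351  0.18983408] 0.015393497832649723 29.999904334545135 [ 1.79989554e+02  1.07754945e-02 -9.66530949e+01]
([220.9, 13.18], 1661, [189, 0, 63, 29]) [ 0.51379173 -0.30652566  0.18      ]
([252.21, 153.8], 1356, [233, 133, 38, 43]) [ 0.50766387 -0.24410164  0.18      ]
```

View pics/w2.png

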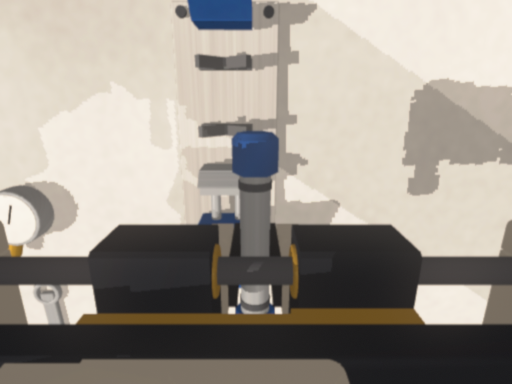

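The wrist view shows the held column's forward end at (252,154), 50 mm from the TCP as it should be. The clamp's stop-end plate screws are at (181,11) and (268,11), and the V supports are at (224,61) and about (225,130).

```bash
python3 - <<'E'
from h import *
w=load('w2');t=load('top0')
g=cv2.cvtColor(w['frame'],cv2.COLOR_RGB2GRAY)
def dark(g,x0,x1,y0,y1,th):
    m=np.zeros_like(g);m[y0:y1,x0:x1]=(g[y0:y1,x0:x1]<th)
    n,l,st,c=cv2.connectedComponentsWithStats(m);i=1+np.argmax(st[1:,4]);return c[i],st[i]
s1=dark(g,172,188,4,20,90);s2=dark(g,261,276,4,20,90);print(s1,s2)
p,q=plane(w,s1[0],.013),plane(w,s2[0],.013);print(p,q,np.linalg.norm(p-q),(p+q)/2)
v1=dark(g,190,256,50,75,125);v2=dark(g,190,232,118,140,125);print(v1,v2)
print('ends V1 z.048',plane(w,(196,57),.048),plane(w,(252,57),.048))
gt=cv2.cvtColor(t['frame'],cv2.COLOR_RGB2GRAY)
a=dark(gt,371,384,222,250,90);b=dark(gt,344,358,220,247,90);print(a,b)
print(tri(w,v1[0],t,a[0]),tri(w,(224.5,129.5),t,b[0]))
for pa,pb in (((196,57),(382.5,226.3)),((252,57),(382,244.5))): print(tri(w,pa,t,pb))
# stop top front edge in wrist vs
print('stop face', blobs(t,'blue')[2])
c=np.array([.5285,-.2748]);
for y in(.045,): print(plane(w,v1[0],y),plane(w,(224.5,129.5),y))
E
```

```text
(array([181.14473684,  11.44736842]), array([177,   7,  10,  10,  76], dtype=int32)) (array([268.41666667,  11.42708333]), array([264,   6,  10,  12,  96], dtype=int32))
[ 0.56114265 -0.35356586  0.013     ] [ 0.48187735 -0.34424691  0.013     ] 0.07981122272381466 [ 0.52151    -0.34890638  0.013     ]
(array([223.83994709,  62.46031746]), array([196,  55,  56,  15, 756], dtype=int32)) (array([215.61994609, 129.07816712]), array([201, 123,  31,  14, 371], dtype=int32))
ends V1 z.048 [ 0.54859345 -0.30895919  0.048     ] [ 0.50164208 -0.30342646  0.048     ]
(array([377.09139785, 236.98387097]), array([373, 226,  10,  24, 186], dtype=int32)) (array([350.63905325, 234.0295858 ]), array([347, 223,  10,  24, 169], dtype=int32))
(array([ 0.52712692, -0.3050606 ,  0.02154289]), np.float64(1.6922532364143703)) (array([ 0.53427943, -0.24443595,  0.02493657]), np.float64(3.118395097483655))
(array([ 0.54694725, -0.30783714,  0.05518709]), np.float64(0.9990921452498874))
(array([ 0.50371308, -0.29990945,  0.07077465]), np.float64(4.126541264380074))
stop face ([395.33, 238.15], 254, [389, 227, 13, 23])
[ 0.52611194 -0.30230486  0.045     ] [ 0.53371786 -0.2461032   0.045     ]
```

Wrist and top agree within 2 mm: cradle at about (0.5287, -0.275). I aim 2 mm towards the jaw and go down in stages.

In the tool's units: 0.12 m / 0.6 = 0.2, 0.0767 m / 0.6 = 0.1278.

```bash
echo '[{"dx":0.0833,"dy":-0.0283,"aperture":0},{"dx":0.1278,"dy":-0.0428,"dz":0.0333,"aperture":0},{"dx":0.1278,"dy":-0.0428,"dz":0.1,"aperture":0},{"dx":0.1278,"dy":-0.0428,"dz":0.15,"aperture":0},{"dx":0.1278,"dy":-0.0428,"dz":0.1833,"aperture":0},{"dx":0.1278,"dy":-0.0428,"dz":0.2,"aperture":0},{"dx":0.1278,"dy":-0.0428,"dz":0.2,"aperture":0}]' | python3 drive.py; echo '[{"dz":0.0067,"aperture":0},{"dz":0.0133,"aperture":0},{"dz":0.02,"aperture":0},{"dz":0.025,"aperture":0},{"dz":0.0275,"aperture":0},{"dz":0.0275,"aperture":0}]' | python3 drive.py
```

```text
clock: 5.62
tool_pos: [0.5288, -0.2733, 0.0697]
orientation: [180.0, -0.0, -96.6]
force: [-0.1, -0.2, -1.4]
opening: 0.0153
gripper_force: 30.0
clock: 6.38
tool_pos: [0.5299, -0.2736, 0.0541]
orientation: [-179.9, 0.0, -96.7]
force: [0.4, 5.4, 2.0]
opening: 0.0151
gripper_force: 30.0
```

In the tool's units: 0.001 m / 0.6 = 0.0017.

```bash
echo '[{"dz":0.0017,"aperture":0},{"dz":0.0017,"aperture":0.02},{"dz":0.0017,"aperture":0.04},{"dz":0.0017,"aperture":0.05},{"dz":0.0017,"aperture":0.05}]' | python3 drive.py; echo '[{"dz":-0.0333,"aperture":0.05},{"dz":-0.1,"aperture":0.05},{"dz":-0.1833,"aperture":0.05},{"dx":-0.0667,"dz":-0.25,"aperture":0.05},{"dx":-0.125,"dz":-0.25,"aperture":0.06},{"dx":-0.125,"dz":-0.25,"aperture":0.06}]' | python3 drive.py; python3 - <<'E'
from plant import ctrl, optics, probe_bus
from h import *
o=probe_bus.get_obs();s=fix(optics.snapshot('wrist'),o);np.savez('pics/w3.npz',**s)
t=optics.snapshot('top');np.savez('pics/t3.npz',**t)
sc=optics.snapshot('scene');np.savez('pics/s3.npz',**sc)
cv2.imwrite('pics/w3.png',s['frame'][:,:,::-1])
for n,q in(('w',s),('t',t),('s',sc)):
  for c in('blue','red'):
    for b in blobs(q,c,30): print(n,c,b,plane(q,b[0],.045))
E
```

```text
clock: 7.0
tool_pos: [0.5285, -0.274, 0.0523]
orientation: [180.0, -0.0, -96.7]
force: [0.4, 1.4, -0.1]
opening: 0.0442
gripper_force: 0.0
clock: 7.75
tool_pos: [0.5378, -0.1977, 0.2033]
orientation: [-179.9, 0.0, -96.6]
force: [1.1, -0.9, -1.0]
opening: 0.0594
gripper_force: 0.0
w blue ([253.34, 22.23], 1985, [224, 4, 59, 47]) [ 0.52320576 -0.33692801  0.045     ]
w blue ([251.54, 151.33], 309, [243, 142, 19, 20]) [ 0.53812891 -0.2250949   0.045     ]
w blue ([254.19, 232.1], 1467, [225, 212, 57, 45]) [ 0.54545856 -0.14028583  0.045     ]
w red ([257.79, 249.24], 245, [247, 240, 21, 17]) [ 0.54395315 -0.12016083  0.045     ]
w red ([246.32, 289.43], 154, [239, 285, 17, 12]) [ 0.56214998 -0.07270475  0.045     ]
t blue ([471.47, 88.32], 1643, [450, 67, 43, 45]) [ 0.87663935 -0.54454741  0.045     ]
t blue ([305.64, 236.61], 101, [300, 230, 12, 12]) [ 0.52521605 -0.13979473  0.045     ]
t blue ([394.28, 242.04], 180, [385, 235, 17, 15]) [ 0.51289185 -0.33520414  0.045     ]
t red ([125.97, 199.5], 78, [122, 195, 9, 10]) [0.60712545 0.25267935 0.045     ]
t red ([161.83, 200.41], 86, [158, 196, 9, 10]) [0.60520451 0.17486532 0.045     ]
t red ([304.42, 227.88], 43, [300, 225, 10, 7]) [ 0.54437381 -0.13759971  0.045     ]
s red ([215.93, 170.55], 203, [208, 163, 16, 17]) [ 0.47795061 -0.1474814   0.045     ]
s red ([348.29, 227.28], 78, [344, 223, 9, 10]) [0.64599841 0.17966679 0.045     ]
s red ([387.4, 232.05], 85, [383, 227, 10, 11]) [0.64820774 0.25550501 0.045     ]
```

View pics/w3.png

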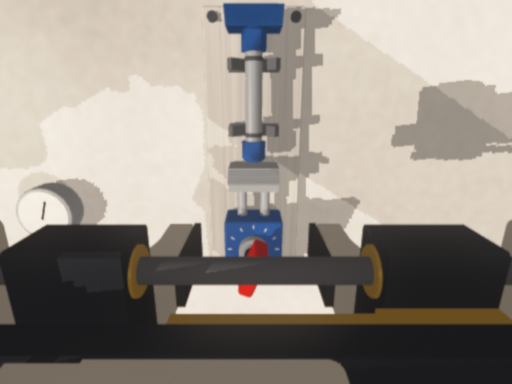

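The column lies straight in both Vs, at about u 253 from v 40 to v 150, between the stop and the jaw. Next I go to a point where the wrist camera looks straight down on the wing.

In the tool's units: -0.149 m / 0.6 = -0.2483, -0.05 m / 0.6 = -0.0833.

```bash
echo '[{"dx":-0.0833,"aperture":0.06},{"dx":-0.1667,"aperture":0.06},{"dx":-0.2483,"aperture":0.06},{"dx":-0.2483,"aperture":0.06},{"dx":-0.2483,"aperture":0.06}]' | python3 drive.py; python3 - <<'E'
from plant import ctrl, optics, probe_bus
from h import *
o=probe_bus.get_obs();s=fix(optics.snapshot('wrist'),o);np.savez('pics/w4.npz',**s)
cv2.imwrite('pics/w4.png',cv2.resize(s['frame'][0:220,150:370,::-1],None,fx=2.5,fy=2.5,interpolation=cv2.INTER_CUBIC))
for b in blobs(s,'red',30): print('red',b,plane(s,b[0],.107))
for b in blobs(s,'blue',30): print('blue',b,plane(s,b[0],.052))
hsv=cv2.cvtColor(s['frame'],cv2.COLOR_RGB2HSV)
m=mask(s,'red');n,l,st,c=cv2.connectedComponentsWithStats(m);i=1+np.argmax(st[1:,4])
r=cv2.minAreaRect(np.argwhere(l==i)[:,::-1].astype(np.float32));bp=cv2.boxPoints(r);print(r)
print(np.array([plane(s,p,.107) for p in bp]))
print(o['joint_pos'],o['tool_pos'],o['orientation'])
E
```

```text
clock: 8.52
tool_pos: [0.5547, -0.052, 0.202]
orientation: [179.9, -0.0, -96.7]
force: [-0.7, -0.2, 0.2]
opening: 0.0597
gripper_force: 0.0
red ([250.7, 104.72], 853, [235, 74, 35, 57]) [ 0.54926637 -0.12395419  0.107     ]
blue ([252.28, 107.98], 3080, [220, 68, 65, 77]) [ 0.54889824 -0.12007997  0.052     ]
((251.8965606689453, 102.25862884521484), (18.569534301757812, 57.00846862792969), 21.801406860351562)
[[ 0.56440934 -0.11084159  0.107     ]
 [ 0.54432108 -0.14580549  0.107     ]
 [ 0.53259513 -0.1397365   0.107     ]
 [ 0.55225711 -0.10427055  0.107     ]]
[ 1.47812793e+01  1.14487439e+01 -1.79062077e+01  9.69645437e-03
 -6.07079213e+01 -2.14916046e+01] [ 0.55474369 -0.05204364  0.20195192] [ 1.79944595e+02 -3.08983547e-02 -9.67055616e+01]
```

View pics/w4.png

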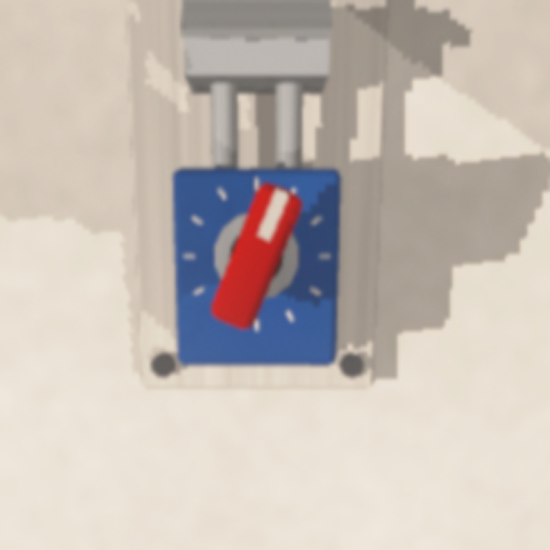

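The nadir view shows the wing centred at about (251,103), with its mark towards the jaw. The measured bar is about 40 x 13 mm at the assumed 107 mm height, with its line at yaw 60°, so the screw is about 2.74 rad open. I check its height from two views and turn the wrist over the wing.

In the tool's units: 0.0737 m / 0.6 = 0.1228, 0.05 m / 0.6 = 0.0833, -80 degrees / 180 = -0.4444.

```bash
python3 - <<'E'
from h import *
print(tri(load('w4'),(150+273/2.5,215/2.5),load('top0'),(262+235/5,190+182/5)))
w=load('w4');p=[plane(w,(150+a/2.5,364/2.5),.013) for a in(163,351)];print(p)
E
echo '[{"dx":0.0833,"yaw":-0.0556,"aperture":0.05},{"dx":0.1228,"dy":-0.0017,"yaw":-0.1111,"aperture":0.05},{"dx":0.1228,"dy":-0.0017,"yaw":-0.1667,"aperture":0.05},{"dx":0.1228,"dy":-0.0017,"yaw":-0.2222,"aperture":0.05},{"dx":0.1228,"dy":-0.0017,"yaw":-0.2778,"aperture":0.05},{"dx":0.1228,"dy":-0.0017,"yaw":-0.3333,"aperture":0.05},{"dx":0.1228,"dy":-0.0017,"yaw":-0.3889,"aperture":0.05},{"dx":0.1228,"dy":-0.0017,"yaw":-0.4444,"aperture":0.05}]' | python3 drive.py; echo '[{"yaw":-0.0556,"aperture":0.05},{"yaw":-0.1111,"aperture":0.05},{"yaw":-0.1667,"aperture":0.05},{"yaw":-0.2222,"aperture":0.05},{"yaw":-0.2778,"aperture":0.05},{"yaw":-0.3333,"aperture":0.05},{"yaw":-0.3889,"aperture":0.05},{"yaw":-0.4267,"aperture":0.05}]' | python3 drive.py; echo '[{"aperture":0.05}]' | python3 drive.py
```

```text
(array([ 0.54084952, -0.13702043,  0.10823954]), np.float64(2.362833940666159))
[array([ 0.59310695, -0.08522314,  0.013     ]), array([ 0.51360554, -0.07576082,  0.013     ])]
clock: 9.57
tool_pos: [0.5468, -0.1264, 0.2022]
orientation: [180.0, 0.0, -16.5]
force: [0.0, -0.6, -0.1]
opening: 0.0502
gripper_force: 0.0
clock: 10.58
tool_pos: [0.5468, -0.1263, 0.2022]
orientation: [-180.0, 0.0, 60.2]
force: [0.3, 0.3, 0.3]
opening: 0.0502
gripper_force: 0.0
clock: 10.7
tool_pos: [0.5469, -0.1261, 0.2023]
orientation: [-180.0, 0.0, 59.9]
force: [0.3, 0.2, 0.3]
opening: 0.0501
gripper_force: 0.0
```

In the tool's units: 0.11 m / 0.6 = 0.1833, 0.1 m / 0.6 = 0.1667.

```bash
echo '[{"dz":0.0833,"aperture":0.05},{"dz":0.1333,"aperture":0.05},{"dz":0.1667,"aperture":0.05},{"dz":0.1833,"aperture":0.05},{"dz":0.1833,"aperture":0.05}]' | python3 drive.py; echo '[{"aperture":0},{"aperture":0},{"aperture":0},{"aperture":0},{"aperture":0},{"aperture":0}]' | python3 drive.py; python3 -c "
from plant import ctrl, optics, probe_bus
o=probe_bus.get_obs();print(o['joint_pos'],o['moment'],o['force'])"
```

```text
clock: 11.32
tool_pos: [0.547, -0.1252, 0.0921]
orientation: [-180.0, 0.0, 60.0]
force: [0.4, 0.8, 0.3]
opening: 0.0499
gripper_force: 0.0
clock: 12.08
tool_pos: [0.5479, -0.1249, 0.0928]
orientation: [179.9, -0.0, 60.1]
force: [2.2, -1.6, 1.0]
opening: 0.014
gripper_force: 30.0
[ 7.13341431e+00  1.84109007e+01 -2.48425419e+01  3.26834025e-02
 -4.66846508e+01  1.42953801e+02] [-0.94505073 -0.82935974  0.05053254] [ 2.17001091 -1.64208077  1.00106845]
```

In the tool's units: 80 degrees / 180 = 0.4444.

```bash
echo '[{"yaw":0.0556,"aperture":0},{"yaw":0.1111,"aperture":0},{"yaw":0.1667,"aperture":0},{"yaw":0.2222,"aperture":0},{"yaw":0.2778,"aperture":0},{"yaw":0.3333,"aperture":0},{"yaw":0.3889,"aperture":0},{"yaw":0.4444,"aperture":0}]' | python3 drive.py; python3 -c "
from plant import ctrl, optics, probe_bus
o=probe_bus.get_obs();print(o['moment'])";  echo '[{"yaw":0.0556,"aperture":0},{"yaw":0.1111,"aperture":0},{"yaw":0.1667,"aperture":0},{"yaw":0.2222,"aperture":0},{"yaw":0.2778,"aperture":0},{"yaw":0.3333,"aperture":0},{"yaw":0.3667,"aperture":0},{"yaw":0.3667,"aperture":0}]' | python3 drive.py; python3 -c "
from plant import ctrl, optics, probe_bus
o=probe_bus.get_obs();print(o['moment'])"
```

```text
clock: 13.08
tool_pos: [0.5475, -0.124, 0.0928]
orientation: [-179.9, -0.0, -20.2]
force: [-0.6, 5.1, 3.1]
opening: 0.0137
gripper_force: 30.0
[1.60746634 0.06645278 0.12356914]
clock: 14.08
tool_pos: [0.5482, -0.1235, 0.0927]
orientation: [-179.9, 0.1, -86.0]
force: [1.4, 6.2, 1.7]
opening: 0.0138
gripper_force: 30.0
[ 2.36731858 -0.62854477 -0.12421091]
```

Turning freely so far, with about 10° expected to the seat. Now small steps, watching the moment.

In the tool's units: 6 degrees / 180 = 0.0333.

```bash
M='from plant import ctrl, optics, probe_bus
o=probe_bus.get_obs();print(o["moment"][2],o["orientation"][2],o["joint_pos"][5])'
echo '[{"yaw":0.0167,"aperture":0},{"yaw":0.0333,"aperture":0},{"yaw":0.0333,"aperture":0}]' | python3 drive.py|tail -3; python3 -c "$M"
echo '[{"yaw":0.0111,"aperture":0},{"yaw":0.0111,"aperture":0}]' | python3 drive.py|tail -3; python3 -c "$M"
echo '[{"yaw":0.0111,"aperture":0},{"yaw":0.0111,"aperture":0}]' | python3 drive.py|tail -3; python3 -c "$M"
echo '[{"yaw":0.0111,"aperture":0},{"yaw":0.0111,"aperture":0}]' | python3 drive.py|tail -3; python3 -c "$M"
```

```text
force: [1.6, 5.8, 1.5]
opening: 0.0134
gripper_force: 30.0
-0.07872040851535829 -91.93153595118225 -9.09391019449273
force: [2.0, 5.8, 1.5]
opening: 0.0139
gripper_force: 30.0
-0.07885828633999657 -93.9152595566524 -11.074403773937101
force: [2.7, 5.9, 1.8]
opening: 0.0141
gripper_force: 30.0
-0.054966780553273614 -95.9164400104862 -13.074919619630748
force: [1.4, 5.8, 1.3]
opening: 0.0137
gripper_force: 30.2
0.5070715223141906 -97.8502588787628 -15.033657023899758
```

In the tool's units: 1 degrees / 180 = 0.0056.

```bash
M='from plant import ctrl, optics, probe_bus
o=probe_bus.get_obs();print(o["moment"][2],o["orientation"][2],o["joint_pos"][5])'
echo '[{"yaw":0.0056,"aperture":0},{"yaw":0.0056,"aperture":0}]' | python3 drive.py|tail -3; python3 -c "$M"
echo '[{"yaw":0.0056,"aperture":0},{"yaw":0.0056,"aperture":0}]' | python3 drive.py|tail -3; python3 -c "$M"
```

```text
force: [3.0, 5.8, 1.6]
opening: 0.014
gripper_force: 30.8
0.7887124848203032 -98.81012599533153 -16.003216818909753
force: [2.4, 6.7, 1.1]
opening: 0.0143
gripper_force: 31.0
0.738045758011367 -99.80988189574988 -17.005080328149326
```

Seated: the moment rose from about 0.06 to 0.79 N m, starting at a yaw of about -96.3°. Now back off 90° from there, to a yaw of about -6.4°.

In the tool's units: -3.5 degrees / 180 = -0.0194.

```bash
M='from plant import ctrl, optics, probe_bus
o=probe_bus.get_obs();print(o["moment"][2],o["orientation"][2],o["joint_pos"][5])'
echo '[{"yaw":-0.0111,"aperture":0},{"yaw":-0.0194,"aperture":0},{"yaw":-0.0194,"aperture":0}]' | python3 drive.py|tail -3; python3 -c "$M"
echo '[{"yaw":-0.0556,"aperture":0},{"yaw":-0.1111,"aperture":0},{"yaw":-0.1667,"aperture":0},{"yaw":-0.2222,"aperture":0},{"yaw":-0.2778,"aperture":0},{"yaw":-0.3333,"aperture":0},{"yaw":-0.3889,"aperture":0},{"yaw":-0.4444,"aperture":0}]' | python3 drive.py|tail -3
echo '[{"yaw":-0.0278,"aperture":0},{"yaw":-0.0556,"aperture":0},{"yaw":-0.0556,"aperture":0},{"yaw":-0.0556,"aperture":0},{"yaw":-0.0556,"aperture":0}]' | python3 drive.py; python3 -c "$M"
python3 - <<'E'
from plant import ctrl, optics, probe_bus
from h import *
o=probe_bus.get_obs();s=fix(optics.snapshot('wrist'),o);np.savez('pics/w5.npz',**s);t=optics.snapshot('top');sc=optics.snapshot('scene')
a=s['frame'];b=t['frame'][190:275,262:412];c=sc['frame'][150:225,115:255]
f=lambda i,w:cv2.resize(i,(w,int(i.shape[0]*w/i.shape[1])),interpolation=cv2.INTER_CUBIC)
r=np.vstack([f(b,400),f(c,400)]);l=f(a,400);H=max(r.shape[0],l.shape[0])
p=lambda i:np.vstack([i,np.zeros((H-i.shape[0],400,3),np.uint8)])
cv2.imwrite('pics/f5.png',np.hstack([p(l),p(r)])[:,:,::-1])
E
```

```text
force: [3.1, 4.9, 1.2]
opening: 0.0142
gripper_force: 29.9
0.021071371055510213 -96.35948533725346 -13.523426531647809
force: [-0.2, 4.3, 2.7]
opening: 0.014
gripper_force: 29.9
clock: 17.7
tool_pos: [0.5476, -0.1242, 0.0927]
orientation: [-180.0, -0.0, -6.5]
force: [-0.0, 5.3, 5.2]
opening: 0.0139
gripper_force: 29.9
0.08993273342496244 -6.482845470239368 76.36668335453398
```

View pics/f5.png

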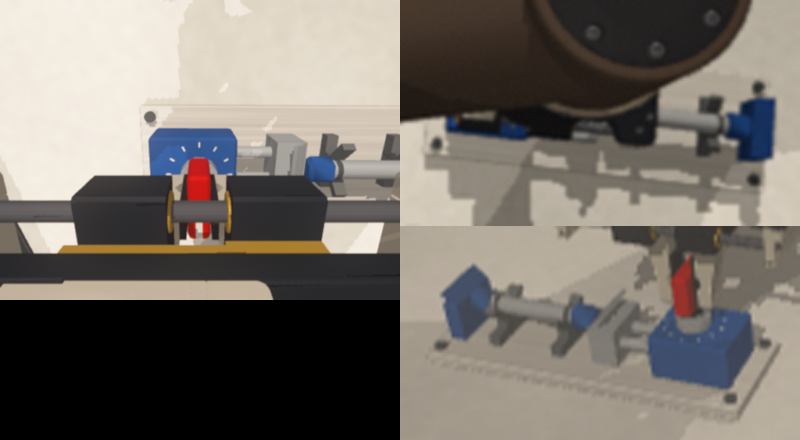

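The wrist view shows the red wing gripped squarely at about (200,195), a quarter turn off the seat. The scene view shows the column lying in both Vs between stop and jaw.

```bash
python3 -c "
from plant import ctrl, optics, probe_bus
print(ctrl.close_job())"
```

```text
the job is handed in; nothing more can be done
None
```

The column lies in the clamp's two V supports, and the thumbscrew was turned clockwise to its seat and backed off about 90° (by wrist angle); I handed the job in at about 18 s with the gripper still holding it, and no verdict was printed.

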